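# Fetch the sheave guard from under the spares bridging the slide tray

### The job

Clear the long chromed key, the brass tooth block and the red tripping cam off the tray and lay all three flat, side by side, on the green mat. Then lift the yellow sheave guard straight up off its two pins, keeping it level, and set it down gently in the middle of the blue board, inside the white outline and lined up with it. Finally put the key, the block and the cam back across the tray ledges, each in the place it had at the start, and leave the short key and the collar in the tray undisturbed.

Things in the scene. Friction and masses are not known exactly. Their poses are not given: they have to be found in the camera images.
- tray: Fixed dark steel slide tray, 310 x 188 mm, floor at z 16 mm. Origin: its centre, at table height; x runs from pull handle to the grey housing (90 mm high, x 190 to 300), y left. Two grey ledges along x at y = +-77 (28 wide, 210 long), tops at z 62 mm, 126 mm free between them. At x = +-82, y = 0 bosses (top z 26 mm) carry fixed 8 mm pins up to z 46 mm.
- guard: Yellow sheave guard plate 192 (x) x 50 (y) x 12 mm, black rubber along both long sides, 0.4 kg. Origin: centre of underside. Its two 12 mm holes (x = +-82) sit over the tray's pins; underside at z 26 mm, long side along the tray's x, 38 mm free from each long side to the ledge. Pins stand 8 mm above its top: raise it 20 mm or more to be free. Three bars bridge over it.
- long_key: Long chromed shaft key, square bar 20 (x) x 168 (y) x 20 mm, about 0.45 kg. Origin: centre of underside. At the start it bridges the tray's ledges, one of three bars lying across it about 56 mm apart, its y within 0.06 rad of the tray's y; which bar is in which place changes. Grip it across x at mid-length.
- tooth_block: Brass ratchet tooth block, bar 24 (x) x 168 (y) mm, 14 mm high plus a row of teeth 5 mm high on top, about 0.45 kg. Origin: centre of its underside. Bridges the ledges as the long key does. Grip it across x at mid-length, on the lower 14 mm.
- trip_cam: Red enamel tripping cam, bar 18 (x) x 18 mm (z), 168 mm long along y, with a round lobe of 36 mm diameter at the +y end and one of 22 mm at the -y end, about 0.3 kg. Origin: centre of its underside at mid-length (balance point within 10 mm). Bridges the ledges as the long key does. Grip it across x at mid-length.
- mat: Green side mat, fixed, 210 x 210 x 4 mm, to the left or the right of the tray. Origin: centre of its underside; the top is at z = 4 mm. The three bars fit side by side on it.
- board: Blue job board, fixed, 240 (x) x 130 (y) x 6 mm, on the other side of the tray from the mat. Origin: centre of its underside; the top is at z = 6 mm. A thin white painted rectangle of 208 x 65 mm, centred, long side along x, marks where the guard goes.
- short_key: Short chromed key 14 x 70 x 14 mm lying on the tray floor at the handle end; stays where it is. Origin: centre of its underside.
- collar: Steel collar ring, 38 mm outside, 14 mm high, lying on the tray floor at the housing end; stays where it is. Origin: centre of its underside.

How it is judged:
On the way, in this order (a step that is already met when the one before it is completed fails the run):
1. long key, tooth block and cam all lie flat on the green mat, the guard still on its pins (x of long_key in the frame of mat between -0.1 and 0.1 m and y of long_key in the frame of mat between -0.1 and 0.1 m and z of each of long_key, tooth_block, trip_cam in the frame of mat below 0.012 m and angle between each of long_key, tooth_block, trip_cam's own z axis and vertical below 0.1 rad and linear speed of each of long_key, tooth_block, trip_cam below 0.02 m/s and angular speed of each of long_key, tooth_block, trip_cam below 0.2 rad/s and x of tooth_block in the frame of mat between -0.1 and 0.1 m and y of tooth_block in the frame of mat between -0.1 and 0.1 m and x of trip_cam in the frame of mat between -0.1 and 0.1 m and y of trip_cam in the frame of mat between -0.1 and 0.1 m and distance of guard from where it was at the start of the episode below 0.004 m), for 0.2 s.
2. the guard is lifted level off its pins, the three bars still on the mat (x of long_key in the frame of mat between -0.1 and 0.1 m and y of long_key in the frame of mat between -0.1 and 0.1 m and z of each of long_key, tooth_block, trip_cam in the frame of mat below 0.012 m and angle between each of long_key, tooth_block, trip_cam's own z axis and vertical below 0.1 rad and linear speed of each of long_key, tooth_block, trip_cam below 0.02 m/s and angular speed of each of long_key, tooth_block, trip_cam below 0.2 rad/s and x of tooth_block in the frame of mat between -0.1 and 0.1 m and y of tooth_block in the frame of mat between -0.1 and 0.1 m and x of trip_cam in the frame of mat between -0.1 and 0.1 m and y of trip_cam in the frame of mat between -0.1 and 0.1 m and z of guard in the frame of tray above 0.05 m and angle between guard's own z axis and vertical below 0.26 rad), for 0.1 s.
3. the guard lies in the outline on the blue board, the three bars still on the mat (x of long_key in the frame of mat between -0.1 and 0.1 m and y of long_key in the frame of mat between -0.1 and 0.1 m and z of each of long_key, tooth_block, trip_cam in the frame of mat below 0.012 m and angle between each of long_key, tooth_block, trip_cam, guard's own z axis and vertical below 0.1 rad and linear speed of each of long_key, tooth_block, trip_cam, guard below 0.02 m/s and angular speed of each of long_key, tooth_block, trip_cam, guard below 0.2 rad/s and x of tooth_block in the frame of mat between -0.1 and 0.1 m and y of tooth_block in the frame of mat between -0.1 and 0.1 m and x of trip_cam in the frame of mat between -0.1 and 0.1 m and y of trip_cam in the frame of mat between -0.1 and 0.1 m and horizontal distance between guard and board below 0.015 m and z of guard in the frame of board below 0.012 m and angle between the x axis of guard and the x axis of board, either way round below 0.2 rad), for 0.2 s.
At the end, for the whole second after the job is handed in: The guard lies flat and still on the blue board, its centre within 15 mm of the board's and its long side within 0.2 rad of the board's; the long key, tooth block and cam lie level and still on the ledges, each within 15 mm of where it was at the start and within 0.17 rad of square across the tray (horizontal distance between guard and board below 0.015 m and z of guard in the frame of board below 0.012 m and angle between each of guard, long_key, tooth_block, trip_cam's own z axis and vertical below 0.1 rad and angle between the x axis of guard and the x axis of board, either way round below 0.2 rad and linear speed of each of guard, long_key, tooth_block, trip_cam below 0.02 m/s and angular speed of each of guard, long_key, tooth_block, trip_cam below 0.2 rad/s and distance of each of long_key, tooth_block, trip_cam from where it was at the start of the episode below 0.015 m and angle between the y axis of each of long_key, tooth_block, trip_cam and the y axis of tray, either way round below 0.17 rad); the robot touches nothing.
It fails at once if the guard is cocked or tipped by more than 15 degrees (angle between guard's own z axis and vertical above 0.26 rad).
It fails at once if the guard is dropped or pressed on to the board (over 70 N) (contact force between guard and board above 70 N).
It fails at once if the short key or the collar is moved by more than 15 mm (distance of any of short_key, collar from where it was at the start of the episode above 0.015 m).
It also fails if it takes over 141 s, if anything falls off the work surface, if the arm or the gripper's body presses on something with over 40 N, if the wrist force passes 120 N, or if a joint passes its speed limit or range.

### The arm

A 7-joint arm with a two-finger parallel gripper is mounted at the origin on the work surface. World frame = base frame: x ahead of the robot, y to its left, z up, the work surface at z = 0. Lengths are in m, angles in rad, forces in N, time in s.
With the tool pointing down it reaches from about 0.4 to 0.875 m from the base axis. Payload 19.3 kg.
Tool frame: the origin (TCP) lies on the centre line of the jaws, within the pads' length; the fingertips stand 14 mm ahead of it and the grasp point (between the pads) lies 5 mm behind it (bot.tip_extent is the distance from the TCP to the fingertips, in m); z points along the fingers, y is the line along which they close (so a half turn about z gives the same grasp; the last joint's range is limited). The gripper opens to 85 mm and grips with 20 to 120 N. Pads are 22 mm wide; open, the fingers measure 114 mm over their backs; the gripper's body (76 mm by 85 mm) begins 54 mm behind the grasp point. The pads swing forward as they close: fully open they stand 13 mm farther back than shut.
Start: joints at [-1.353, 0.521, -0.036, 1.599, 0.021, 1.021, -0.113], TCP at [0.177, 0.599, 0.245] pointing down, gripper open.
Joint ranges: [-2.91, 2.91], [-0.3, 2.13], [-1.5, 1.42], [0.17, 2.43], [-1.26, 4.41], [0.16, 1.93], [-2.52, 2.52]. Speed limits (rad/s): [1.89, 1.89, 2.39, 2.39, 3.01, 3.01, 3.01].

### API

Orientations are given as [roll, pitch, yaw] about the fixed x, y, z axes, in that order (R = Rz(yaw) Ry(pitch) Rx(roll)).
In Python, from workcell import monitor, grab_frame, camera_model, bot gives the robot as it stands.
- The arm moves only by the tool move_arm, never from a script. Its argument "moves" is a list of rows, each a list of 4 numbers: the shift along the world's x, y, z in mm, then the turn about the world's z in rad. A call has 1 to 12 rows; each row is the pose to reach, as a shift and turn from the pose commanded when the call began; what a row does not reach only later rows make up. A row lasts 1/8 s, in which the tool goes at most 62.5 mm and 10.7 degrees, less where a joint would pass 70% of its speed; a pose out of reach is approached as far as the arm can. A call with a gripper value outside its range is refused whole. "gripper" is the opening, from 0 (shut) to 1 (fully open), set as the call begins (left out, the last holds). The fingers move at their own pace and stop on an object; "newtons" is the grip in N (left out, the last holds). Time passes only in rows, so rows that repeat a pose let the fingers close. It gives the time, the measured TCP pose, the force, the opening and the grip force at its end, in the units of the state.
- monitor.observe(): the state, without advancing time (a new reading comes with each control period).
- grab_frame(name): name is "scene" or "top"; returns the picture (480x640x3 uint8, blue, green, red); there is no depth.
- camera_model(name): a dict with "vfov" (degrees; the focal length in pixels is half the picture's height over the tangent of half this angle, whatever the lens; pixels are square), "cx", "cy" (the principal point, pixels), "R" (3x3) and "t" (3): a world point X has camera coordinates R X + t. Camera axes: x right, y down, z forward; pixel columns grow to the right and rows downward; lengths in m; the calibration is good to about 2 mm. A picture is of the moment at which its call begins. camera_model takes no time and is no camera call.
- bot.job_done(): hands the job in; it is judged then, once.
The state is a dict: "clock": time; "qpos": joint angles; "qd": joint speeds; "joint_efforts": joint torques, N m; "position": TCP position; "tool_rot": TCP orientation; "force": force on the tool from outside, world axes, zero at the start; "moment": the same for the moment, N m; "grip_width": finger opening in m; "finger_force": force on a finger pad.
Only numpy, scipy, OpenCV 4.12 (cv2) and the standard library are available. Lean on these libraries where they do the work, as an engineer would, in place of code of your own. Each camera call takes 0.05 s, during which the arm holds its last target. There are 200 camera calls.

## Working session

There is one attempt and no reset: what is moved stays moved. The work goes in short steps, Python scripts to look and compute and a tool call to move; the robot and the scene stay as the last step left them, time stands still between calls to the robot, and variables do not carry over. Pictures are saved under pics/ and viewed, at most 14 in all, crops included, and the job is handed in when it is done.

Besides the shell and the picture viewer there is one more tool, called as a command line: name --pt "numbers of a row" for each row, then --argument value for the rest. move_arm: Moves the arm, as the interface text tells. Its arguments: {"type":"object","properties":{"moves":{"type":"array","items":{"type":"array","items":{"type":"number"}}},"gripper":{"type":"number"},"newtons":{"type":"number"}},"required":["moves"]}

```bash
mkdir -p pics; python3 - <<'E'
from workcell import monitor, grab_frame, camera_model, bot
import cv2
for n in("scene","top"):
    cv2.imwrite(f"pics/{n}0.png",grab_frame(n)); print(camera_model(n))
print(monitor.observe())
E
```

```text
{'vfov': 57.34613524441437, 'cx': 323.0293423847123, 'cy': 231.56663371266248, 'R': array([[-0.74166062,  0.67077117, -0.00235971],
       [ 0.46782771,  0.51474192, -0.71845528],
       [-0.48070445, -0.53395392, -0.69556915]]), 't': array([ 0.42245723, -0.21930804,  1.07400726])}
{'vfov': 56.62445238696636, 'cx': 318.6364803442811, 'cy': 241.8843371293997, 'R': array([[-0.08363897, -0.99649543, -0.00117573],
       [-0.96595506,  0.08136538, -0.24558196],
       [ 0.24481697, -0.01940452, -0.96937512]]), 't': array([0.03412261, 0.59829572, 0.64093129])}
{'clock': 0.1, 'qpos': array([-1.35321863,  0.52194341, -0.03629224,  1.59993631,  0.02121503,
        1.02108687, -0.11277803]), 'qd': array([-5.70498674e-04, -1.72082695e-03, -8.37758616e-04,  9.69220175e-05,
        3.75854662e-04,  1.87324795e-03, -1.31604698e-04]), 'joint_efforts': array([ 3.33227974e-03, -9.28478551e+01,  1.98334001e+00, -3.70531368e+01,
        1.81340222e-02,  5.22480826e-03,  8.85516488e-05]), 'position': array([0.17736436, 0.59901744, 0.24479579]), 'tool_rot': array([-3.14060868e+00,  9.84917236e-05,  2.85380308e+00]), 'force': array([-0.37217229, -0.67269736, -0.20105702]), 'moment': array([-0.01556843,  0.0477722 , -0.01500149]), 'finger_force': 0.0, 'grip_width': 0.08531446615362574}
```

View pics/top0.png

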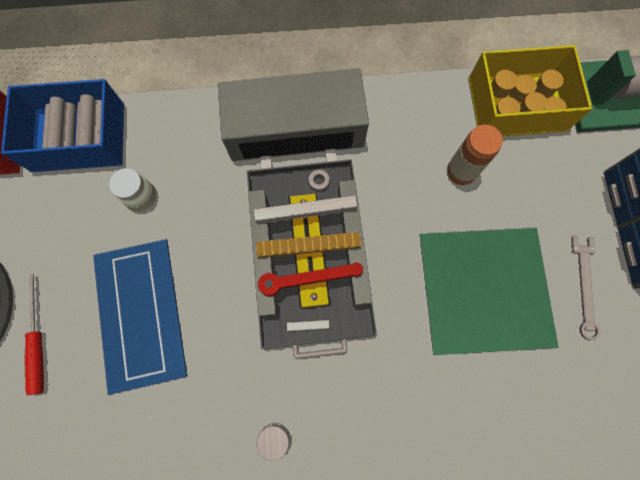

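View pics/scene0.png

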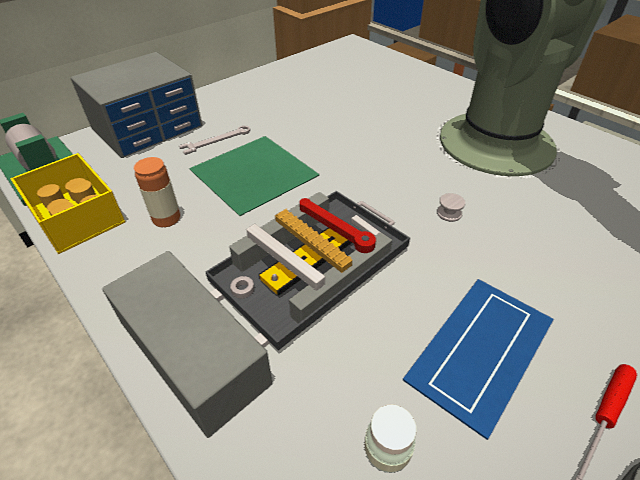

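The top view shows the mat at right (~487,291), the board at left (~140,315), and the tray in the middle. From far to near the bars are the long key (305,209), tooth block (308,245) and cam (311,279). Next I'll look at enlarged crops.

```bash
cat > h.py <<'E'
import numpy as np, cv2
from workcell import monitor, grab_frame, camera_model, bot
def ray(name,px):
    c=camera_model(name); f=240/np.tan(np.radians(c['vfov']/2))
    px=np.atleast_2d(px).astype(float)
    d=np.c_[(px[:,0]-c['cx'])/f,(px[:,1]-c['cy'])/f,np.ones(len(px))]@c['R']
    return -c['R'].T@c['t'], d
def at(name,px,z):
    o,d=ray(name,px); s=(z-o[2])/d[:,2]; return o+s[:,None]*d
def proj(name,X):
    c=camera_model(name); f=240/np.tan(np.radians(c['vfov']/2))
    p=np.atleast_2d(X)@c['R'].T+c['t']; return p[:,:2]/p[:,2:]*f+[c['cx'],c['cy']]
def quad(m):
    k=max(cv2.findContours(m.astype(np.uint8),0,1)[0],key=cv2.contourArea)
    h=cv2.convexHull(k); e=2
    while len(a:=cv2.approxPolyDP(h,e,True))>4: e+=.5
    return a[:,0].astype(float)
E
python3 - <<'E'
from h import *
for n in("top","scene"):
    im=cv2.imread(f"pics/{n}0.png"); h=cv2.cvtColor(im,40)
    H,S,V=h[...,0],h[...,1],h[...,2]
    x0,y0,x1,y1=(90,230,190,400) if n=="top" else (400,270,560,440)
    roi=np.zeros(H.shape,bool); roi[y0:y1,x0:x1]=1
    b=quad((H>95)&(H<125)&(S>110)&roi)
    x0,y0,x1,y1=(400,210,570,370) if n=="top" else (180,130,330,220)
    roi=np.zeros(H.shape,bool); roi[y0:y1,x0:x1]=1
    m=quad((H>50)&(H<90)&(S>90)&roi)
    for q,z in((b,.006),(m,.004)):
        P=at(n,q,z); print(n,q.tolist(),P[:,:2].round(4).tolist(),'c',P.mean(0).round(4),[round(float(np.linalg.norm(P[i]-P[i-1])),4) for i in range(4)])
im=cv2.imread("pics/top0.png")
cv2.imwrite("pics/c1.png",cv2.resize(im[185:315,240:385],None,fx=4.5,fy=4.5,interpolation=cv2.INTER_CUBIC))
im=cv2.imread("pics/scene0.png")
cv2.imwrite("pics/c2.png",cv2.resize(im[180:330,215:415],None,fx=4,fy=4,interpolation=cv2.INTER_CUBIC))
E
```

```text
top [[166.0, 240.0], [186.0, 375.0], [108.0, 393.0], [94.0, 255.0]] [[0.6425, 0.2511], [0.41, 0.2183], [0.3925, 0.3451], [0.6258, 0.3769]] c [0.5177 0.2978 0.006 ] [0.1269, 0.2347, 0.128, 0.2355]
top [[535.0, 229.0], [557.0, 346.0], [434.0, 353.0], [421.0, 235.0]] [[0.6081, -0.4037], [0.4048, -0.3992], [0.4107, -0.1929], [0.6142, -0.1998]] c [ 0.5094 -0.2989  0.004 ] [0.204, 0.2034, 0.2064, 0.2036]
scene [[478.0, 279.0], [552.0, 319.0], [487.0, 438.0], [403.0, 379.0]] [[0.4096, 0.2207], [0.3933, 0.3463], [0.6283, 0.3797], [0.6462, 0.2541]] c [0.5194 0.3002 0.006 ] [0.2389, 0.1267, 0.2374, 0.1269]
scene [[318.0, 175.0], [240.0, 215.0], [190.0, 168.0], [265.0, 136.0]] [[0.4142, -0.1884], [0.6178, -0.1943], [0.6109, -0.4029], [0.4048, -0.3968]] c [ 0.5119 -0.2956  0.004 ] [0.2086, 0.2037, 0.2088, 0.2062]
```

View pics/c1.png

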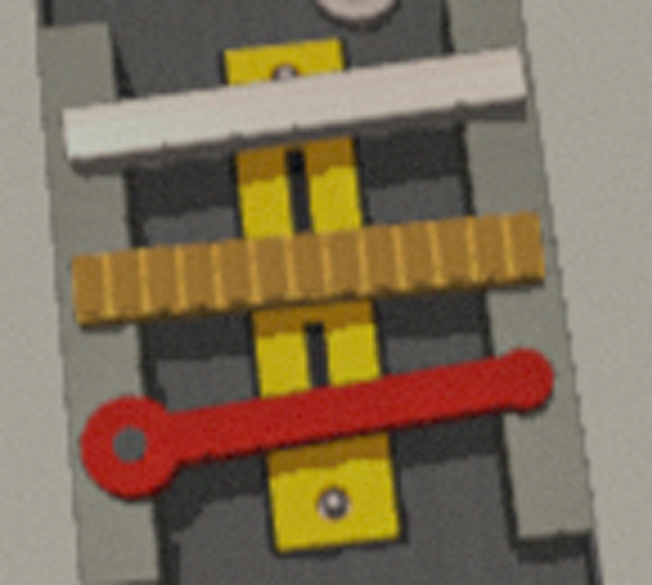

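View pics/c2.png

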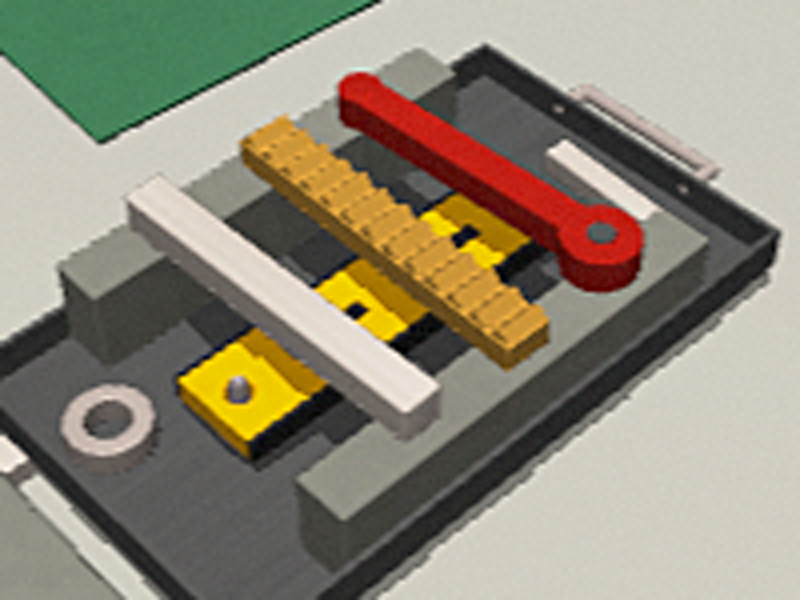

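```bash
python3 - <<'E'
from h import *
T=lambda p:np.array(p)/4.5+[240,185]-.4
S=lambda p:np.array(p)/4+[215,180]-.4
def show(n,P):
    print(n,(P[:,:2]*1000).round(1).tolist(),'c',(P.mean(0)*1000).round(1))
K=at("top",T([(63,110),(523,48),(527,98),(68,160)]),.082);show('key',K)
B=at("top",T([(72,256),(540,212),(543,278),(78,322)]),.081);show('blk',B)
C=at("top",T([(129,446),(522,380)]),.080);show('cam',C)
P=at("top",T([(333,500),(285,70)]),.046);show('pins',P)
for n,q in(('key',K),('blk',B)):
    d=(q[0]+q[3]-q[1]-q[2]);print(n,np.arctan2(-d[0],d[1]))
d=C[0]-C[1];print('cam',np.arctan2(-d[0],d[1]),np.linalg.norm(d));d=P[1]-P[0];print('tray',np.arctan2(d[1],d[0]),np.linalg.norm(d))
K=at("scene",S([(125,197),(400,412),(440,383),(163,175)]),.082);show('key',K)
B=at("scene",S([(242,140),(508,352),(548,322),(285,117)]),.079);show('blk',B)
C=at("scene",S([(601,233),(360,90)]),.080);show('cam',C)
P=at("scene",S([(238,382)]),.046);show('pin far',P)
G=at("top",T([(224,50),(342,38),(400,540),(277,550)]),.038);show('guard',G)
L=at("top",np.array([(249,191),(355,180)]),.062);show('ledge',L)
L=at("top",np.array([(113.5,259),(149.5,252),(165,371),(127,379.5)]),.006);show('outline',L)
E
```

```text
key [[660.7, 84.4], [670.3, -83.0], [651.2, -82.5], [641.8, 83.5]] c [6.56e+02 6.00e-01 8.20e+01]
blk [[606.5, 84.0], [608.7, -82.7], [584.6, -81.2], [582.5, 83.0]] c [595.6   0.8  81. ]
cam [[537.3, 67.7], [549.0, -70.1]] c [543.2  -1.2  80. ]
pins [[517.2, -1.0], [682.0, 3.9]] c [599.6   1.5  46. ]
key 0.057026965466502516
blk 0.01290876349845922
cam 0.0844708586737679 0.13838459591792943
tray 0.03006688043533249 0.16493245459773076
key [[672.2, -79.3], [663.3, 85.1], [642.8, 84.7], [652.4, -79.6]] c [657.7   2.8  82. ]
blk [[612.1, -77.5], [611.2, 89.0], [588.7, 88.3], [588.6, -76.8]] c [600.2   5.7  79. ]
cam [[538.4, 68.5], [552.8, -67.6]] c [5.456e+02 4.000e-01 8.000e+01]
pin far [[682.5, 6.9]] c [682.5   6.9  46. ]
guard [[695.0, 26.9], [696.1, -18.9], [501.7, -24.1], [501.8, 20.7]] c [598.6   1.1  38. ]
ledge [[700.2, 93.1], [704.9, -86.8]] c [702.5   3.1  62. ]
outline [[615.7, 342.6], [623.1, 280.0], [419.3, 252.7], [411.0, 314.7]] c [517.3 297.5   6. ]
```

Tray is centred near (600,2) mm with yaw ≈0.03. Mat centre is about (510,-297) and board centre about (518,299) with yaw ≈0.137. I'll take the long key first.

move_arm --pt "40 -50 0 -0.12" --pt "80 -100 0 -0.24" --pt "120 -150 0 -0.36" --pt "160 -200 0 -0.48" --pt "195 -245 0 -0.6" --pt "230 -290 0 -0.72" --pt "265 -330 0 -0.84" --pt "300 -370 0 -0.96" --pt "335 -415 0 -1.08" --pt "370 -460 0 -1.2" --pt "405 -500 0 -1.23" --pt "440 -545 0 -1.23" --gripper 0.53

```text
clock: 1.6
position: [0.6183, 0.0534, 0.245]
tool_rot: [-3.141, -0.0, 1.624]
force: [-0.3, 0.4, 0.1]
grip_width: 0.0451
finger_force: 0.0
```

```bash
python3 -c "
from h import *
print(bot.tip_extent); s=monitor.observe(); print(s['position'],s['tool_rot'],s['grip_width'],s['force'])"
```

```text
0.014
[0.61827891 0.05335878 0.24501279] [-3.14115639e+00 -1.95788287e-04  1.62415849e+00] 0.04505957820075292 [-0.33673736  0.44001288  0.11077228]
```

move_arm --pt "39 -52 0 0" --pt "39 -52 -50 0" --pt "39 -52 -95 0" --pt "39 -52 -135 0" --pt "39 -52 -155 0" --pt "39 -52 -167 0" --pt "39 -52 -167 0" --pt "39 -52 -167 0"

```text
clock: 2.6
position: [0.6571, 0.0023, 0.0796]
tool_rot: [3.14, -0.0, 1.624]
force: [-0.3, 0.0, 0.5]
grip_width: 0.0453
finger_force: 0.0
```

move_arm --pt "0 0 0 0" --pt "0 0 0 0" --pt "0 0 0 0" --pt "0 0 0 0" --pt "0 0 0 0" --pt "0 0 0 0" --gripper 0 --newtons 60

```text
clock: 3.35
position: [0.657, 0.0024, 0.0793]
tool_rot: [3.14, -0.0, 1.624]
force: [-1.8, 1.1, 7.6]
grip_width: 0.0188
finger_force: 59.3
```

move_arm --pt "0 0 10 0" --pt "0 0 35 0" --pt "0 0 65 0" --pt "-10 -35 70 0" --pt "-25 -80 70 0" --pt "-40 -130 70 0" --pt "-55 -180 70 0" --pt "-70 -230 70 0" --pt "-82 -275 70 0" --pt "-87 -299 65 0" --pt "-87 -299 40 0" --pt "-87 -299 10 0"

```text
clock: 4.85
position: [0.5696, -0.2972, 0.0885]
tool_rot: [3.141, 0.0, 1.623]
force: [0.7, 0.2, -4.6]
grip_width: 0.0186
finger_force: 59.5
```

```bash
python3 -c "
from h import *
cv2.imwrite('pics/s1.png',grab_frame('scene'))"
```

```text
(no output)
```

View pics/s1.png

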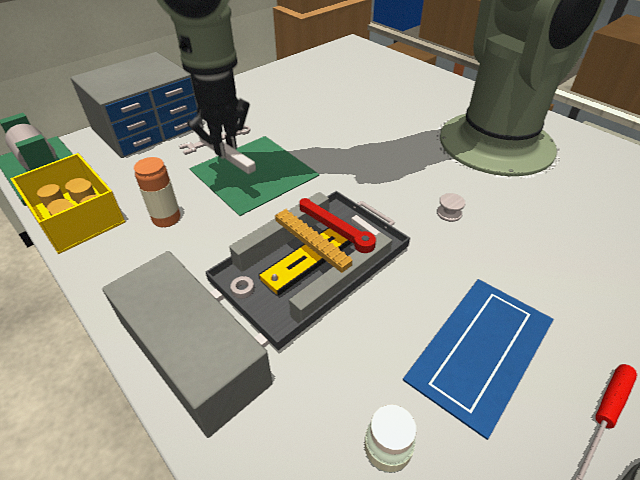

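The key is held level over the mat (235,155) and the other bars are undisturbed. Lowering it now.

move_arm --pt "0 0 -30 0" --pt "0 0 -50 0" --pt "0 0 -60 0" --pt "0 0 -64 0" --pt "0 0 -66 0" --pt "0 0 -67 0" --pt "0 0 -67 0" --pt "0 0 -67 0"

```text
clock: 5.9
position: [0.5695, -0.2968, 0.0216]
tool_rot: [3.141, 0.0, 1.624]
force: [0.7, -0.7, -4.4]
grip_width: 0.0185
finger_force: 59.5
```

move_arm --pt "0 0 0 0" --pt "0 0 0 0" --pt "0 0 0 0" --pt "0 0 20 0" --pt "0 0 60 0" --pt "0 0 100 0" --pt "0 0 100 0" --gripper 0.53

```text
clock: 6.78
position: [0.5709, -0.2976, 0.1257]
tool_rot: [3.136, 0.002, 1.624]
force: [0.4, -0.5, 0.2]
grip_width: 0.0454
finger_force: 0.0
```

move_arm --pt "-2 40 10 0.03" --pt "-6 95 10 0.03" --pt "-10 150 10 0.03" --pt "-15 205 10 0.03" --pt "-20 255 10 0.03" --pt "-24 290 10 0.03" --pt "-25 300 0 0.03" --pt "-25 300 -20 0.03" --pt "-25 300 -35 0.03" --pt "-25 300 -43 0.03" --pt "-25 300 -43 0.03" --pt "-25 300 -43 0.03"

```text
clock: 8.28
position: [0.5447, 0.003, 0.0787]
tool_rot: [3.141, 0.0, 1.653]
force: [1.2, -0.1, 0.0]
grip_width: 0.0452
finger_force: 0.0
```

move_arm --pt "0 0 0 0" --pt "0 0 0 0" --pt "0 0 0 0" --pt "0 0 0 0" --pt "0 0 0 0" --pt "0 0 0 0" --gripper 0

```text
clock: 9.02
position: [0.5446, 0.0033, 0.0789]
tool_rot: [3.141, -0.0, 1.654]
force: [-1.6, 0.4, 8.0]
grip_width: 0.0164
finger_force: 59.1
```

move_arm --pt "0 0 10 0" --pt "0 0 35 0" --pt "0 0 65 0" --pt "-10 -35 70 0" --pt "-25 -80 70 0" --pt "-40 -130 70 0" --pt "-55 -180 70 0" --pt "-70 -230 70 0" --pt "-85 -275 70 0" --pt "-94 -300 65 0" --pt "-94 -300 40 0" --pt "-94 -300 10 0"

```text
clock: 10.52
position: [0.4506, -0.2972, 0.0885]
tool_rot: [3.14, 0.001, 1.653]
force: [0.4, 0.8, -2.2]
grip_width: 0.0167
finger_force: 59.3
```

move_arm --pt "0 0 -30 0" --pt "0 0 -50 0" --pt "0 0 -60 0" --pt "0 0 -64 0" --pt "0 0 -66 0" --pt "0 0 -67 0" --pt "0 0 -67 0" --pt "0 0 -67 0"

```text
clock: 11.52
position: [0.4505, -0.2968, 0.0215]
tool_rot: [3.141, 0.0, 1.654]
force: [-0.3, 0.0, -2.6]
grip_width: 0.0164
finger_force: 59.2
```

move_arm --pt "0 0 0 0" --pt "0 0 0 0" --pt "0 0 0 0" --pt "0 0 20 0" --pt "0 0 60 0" --pt "0 0 100 0" --pt "20 40 110 -0.03" --pt "45 90 110 -0.07" --pt "70 140 110 -0.07" --pt "95 190 110 -0.07" --pt "120 245 110 -0.07" --pt "147 299 110 -0.07" --gripper 0.53

```text
clock: 13.02
position: [0.598, 0.0042, 0.1315]
tool_rot: [3.141, -0.0, 1.584]
force: [1.2, -0.3, 0.3]
grip_width: 0.0454
finger_force: 0.0
```

move_arm --pt "0 0 0 0" --pt "0 0 -25 0" --pt "0 0 -40 0" --pt "0 0 -53 0" --pt "0 0 -53 0" --pt "0 0 -53 0"

```text
clock: 13.78
position: [0.5977, 0.0021, 0.0788]
tool_rot: [3.141, -0.0, 1.583]
force: [-0.1, 0.3, 0.8]
grip_width: 0.0452
finger_force: 0.0
```

move_arm --pt "0 0 0 0" --pt "0 0 0 0" --pt "0 0 0 0" --pt "0 0 0 0" --pt "0 0 0 0" --pt "0 0 0 0" --gripper 0

```text
clock: 14.52
position: [0.5977, 0.0023, 0.0791]
tool_rot: [3.141, -0.0, 1.584]
force: [-3.4, 0.4, 7.9]
grip_width: 0.0224
finger_force: 59.3
```

move_arm --pt "0 0 10 0" --pt "0 0 35 0" --pt "0 0 65 0" --pt "-10 -35 70 0" --pt "-25 -80 70 0" --pt "-40 -130 70 0" --pt "-55 -180 70 0" --pt "-70 -230 70 0" --pt "-82 -275 70 0" --pt "-87 -299 65 0" --pt "-87 -299 40 0" --pt "-87 -299 10 0"

```text
clock: 16.02
position: [0.5106, -0.2971, 0.0884]
tool_rot: [3.141, 0.0, 1.583]
force: [-0.7, -0.1, -5.1]
grip_width: 0.0221
finger_force: 60.1
```

move_arm --pt "0 0 -30 0" --pt "0 0 -50 0" --pt "0 0 -60 0" --pt "0 0 -64 0" --pt "0 0 -66 0" --pt "0 0 -67 0" --pt "0 0 -67 0" --pt "0 0 -67 0"

```text
clock: 17.02
position: [0.5106, -0.2968, 0.0215]
tool_rot: [3.141, 0.0, 1.584]
force: [-1.0, -0.1, -5.0]
grip_width: 0.0225
finger_force: 60.0
```

move_arm --pt "0 0 0 0" --pt "0 0 0 0" --pt "0 0 0 0" --pt "0 0 20 0" --pt "0 0 60 0" --pt "0 0 100 0" --pt "0 40 140 0.15" --pt "0 90 160 0.3" --pt "0 130 160 0.45" --pt "0 130 160 0.6" --pt "0 130 160 0.6" --pt "0 130 160 0.6" --gripper 0.53

```text
clock: 18.52
position: [0.5103, -0.1674, 0.1819]
tool_rot: [3.141, 0.001, 2.179]
force: [0.4, -0.2, -0.6]
grip_width: 0.0453
finger_force: 0.0
```

```bash
python3 -c "
from h import *
im=grab_frame('scene');cv2.imwrite('pics/s2.png',im)
t=grab_frame('top');cv2.imwrite('pics/t2.png',t)
print(monitor.observe()['qpos'])
cv2.imwrite('pics/v2.png',np.hstack([cv2.resize(im[110:310,170:420],None,fx=2,fy=2),cv2.resize(t[140:380,240:390],None,fx=1.667,fy=1.667)]))"
```

```text
[ 0.02911907  0.47677107  0.23919632  1.90459277 -0.15516019  0.77787682
  0.96320048]
```

View pics/v2.png

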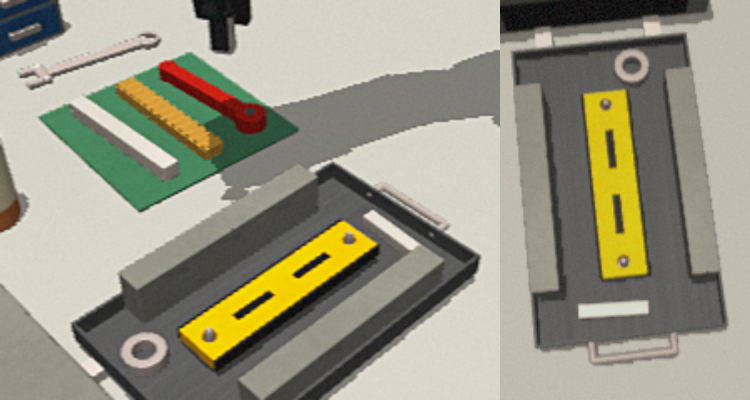

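All three bars lie flat on the mat and the guard is fully visible. I'll measure it from the yellow region in both views.

```bash
python3 - <<'E'
from h import *
for n,f,roi in(("top","t2",(260,170,370,330)),("scene","s2",(240,200,380,310))):
    im=cv2.imread(f"pics/{f}.png");h=cv2.cvtColor(im,40);m=(h[...,0]>18)&(h[...,0]<36)&(h[...,1]>150)&(h[...,2]>150)
    r=np.zeros_like(m);r[roi[1]:roi[3],roi[0]:roi[2]]=1
    q=quad(m&r);P=at(n,q,.038);print((P*1000).round(1)[:,:2].tolist(),'c',P.mean(0).round(4))
    print([round(float(np.arctan2(d[1],d[0])),3) for d in P-np.roll(P,1,0)])
E
```

```text
[[694.5, -16.0], [504.5, -21.9], [503.0, 19.2], [694.4, 25.8]] c [0.5991 0.0018 0.038 ]
[-1.567, -3.111, 1.606, 0.034]
[[503.8, 19.2], [693.0, 27.2], [695.8, -14.7], [504.9, -21.6]] c [0.5994 0.0025 0.038 ]
[1.597, 0.042, -1.505, -3.105]
```

move_arm --pt "10 25 0 0.12" --pt "20 50 0 0.24" --pt "32 75 0 0.36" --pt "43 100 0 0.48" --pt "55 125 0 0.6" --pt "70 145 0 0.72" --pt "85 165 0 0.84" --pt "89 169 -30 0.96" --pt "89 169 -60 0.99" --pt "89 169 -60 0.99" --pt "89 169 -60 0.99" --gripper 0.62

```text
clock: 20.0
position: [0.5999, 0.002, 0.1222]
tool_rot: [-3.141, 0.001, -3.111]
force: [0.1, -0.0, 0.1]
grip_width: 0.0533
finger_force: 0.0
```

```bash
python3 -c "
from h import *
im=grab_frame('scene');cv2.imwrite('pics/s3.png',im)
s=monitor.observe();p=s['position'];print(p,s['tool_rot'],s['qpos'][6],s['grip_width'])
x0,y0=240,130
o=cv2.resize(im[y0:y0+145,x0:x0+195],None,fx=4,fy=4,interpolation=cv2.INTER_CUBIC)
w=s['grip_width']/2
for dy in(-w,w):
  for dz in(-.014,0):
    q=(proj('scene',p+[-dy*.035,dy,dz])[0]-[x0,y0]+.5)*4;cv2.circle(o,tuple(int(v) for v in q),4,(255,0,255),1)
cv2.imwrite('pics/v3.png',o)"
```

```text
[0.60004208 0.00205181 0.12255524] [-3.14142089e+00  1.48084993e-03 -3.11103563e+00] 1.472484262786508 0.05312495316553262
```

View pics/v3.png

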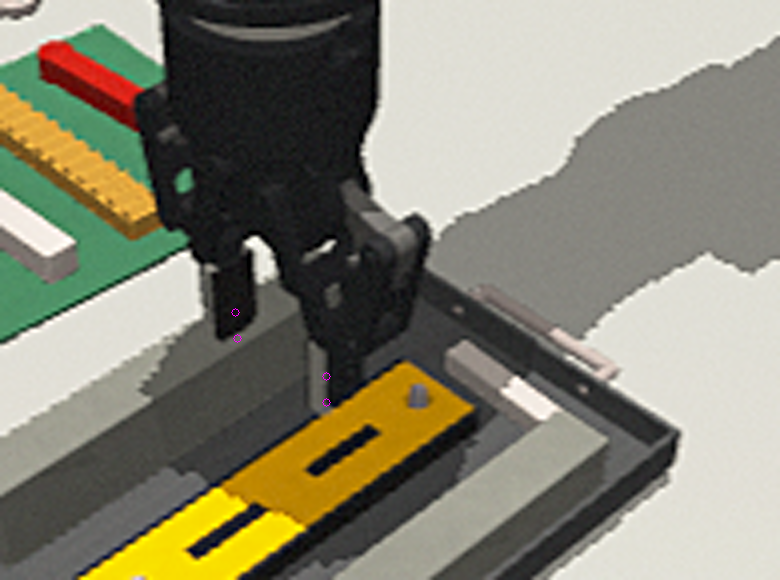

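Fingertips appear about 14 mm below the TCP at this opening, which fits the description. Next I descend on the guard.

move_arm --pt "-1 0 0 0" --pt "-1 0 0 0" --pt "-1 0 -30 0" --pt "-1 0 -55 0" --pt "-1 0 -70 0" --pt "-1 0 -79 0" --pt "-1 0 -79 0" --pt "-1 0 -79 0" --gripper 0.8

```text
clock: 21.05
position: [0.5988, 0.0023, 0.043]
tool_rot: [-3.142, 0.001, -3.11]
force: [0.3, -0.9, -0.3]
grip_width: 0.0684
finger_force: 0.0
```

move_arm --pt "0 0 0 0" --pt "0 0 0 0" --pt "0 0 0 0" --pt "0 0 0 0" --pt "0 0 0 0" --pt "0 0 0 0" --gripper 0 --newtons 80

```text
clock: 21.8
position: [0.5988, 0.0024, 0.0435]
tool_rot: [3.141, 0.001, -3.109]
force: [-4.7, 1.6, 14.7]
grip_width: 0.0471
finger_force: 80.1
```

move_arm --pt "0 0 3 0" --pt "0 0 6 0" --pt "0 0 10 0" --pt "0 0 10 0"

```text
clock: 22.3
position: [0.5986, 0.0022, 0.0526]
tool_rot: [-3.142, 0.0, -3.11]
force: [0.2, 0.1, -4.1]
grip_width: 0.0473
finger_force: 82.5
```

```bash
python3 -c "
from h import *
im=grab_frame('scene');cv2.imwrite('pics/s4.png',im);s=monitor.observe();print(s['moment'],s['force'])
cv2.imwrite('pics/v4.png',cv2.resize(im[150:330,215:415],None,fx=3,fy=3))"
```

```text
[-0.00342393  0.01182213 -0.00784986] [ 0.15211087 -0.6714078  -3.15810662]
```

View pics/v4.png

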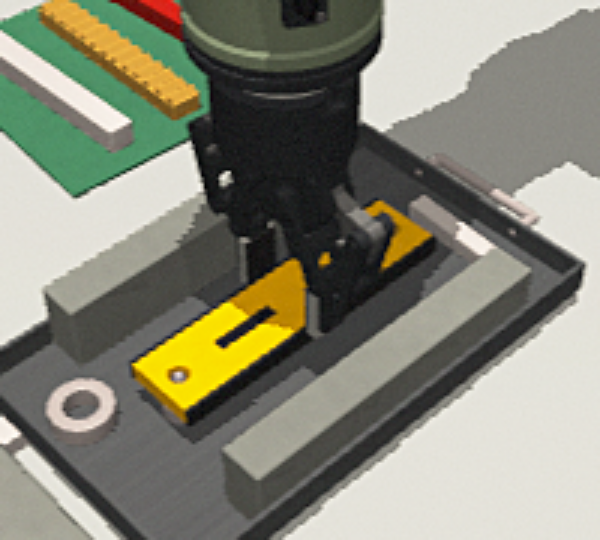

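The guard is level, hanging freely (~4 N). Lifting it clear and moving to the board.

move_arm --pt "0 0 12 0" --pt "0 0 32 0" --pt "0 0 55 0" --pt "0 0 75 0" --pt "-6 25 80 0.02" --pt "-18 65 80 0.04" --pt "-30 110 80 0.06" --pt "-43 155 80 0.08" --pt "-55 200 80 0.105" --pt "-68 245 80 0.105" --pt "-78 280 75 0.105" --pt "-81 296 60 0.105"

```text
clock: 23.85
position: [0.5172, 0.3009, 0.1139]
tool_rot: [3.14, 0.002, -3.002]
force: [0.2, 0.2, -3.1]
grip_width: 0.0473
finger_force: 83.0
```

move_arm --pt "0 0 0 0" --pt "0 0 -25 0" --pt "0 0 -50 0" --pt "0 0 -65 0" --pt "0 0 -75 0" --pt "0 0 -80 0" --pt "0 0 -80 0" --pt "0 0 -80 0"

```text
clock: 24.85
position: [0.5177, 0.2984, 0.0328]
tool_rot: [3.141, 0.001, -3.004]
force: [0.2, 0.1, -3.2]
grip_width: 0.0465
finger_force: 83.2
```

```bash
python3 -c "
from h import *
im=grab_frame('scene');cv2.imwrite('pics/s5.png',im);t=grab_frame('top');cv2.imwrite('pics/t5.png',t)
cv2.imwrite('pics/v5.png',np.hstack([cv2.resize(im[240:450,380:580],None,fx=2,fy=2),cv2.resize(t[220:430,70:240],None,fx=2,fy=2)]))"
```

```text
(no output)
```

View pics/v5.png

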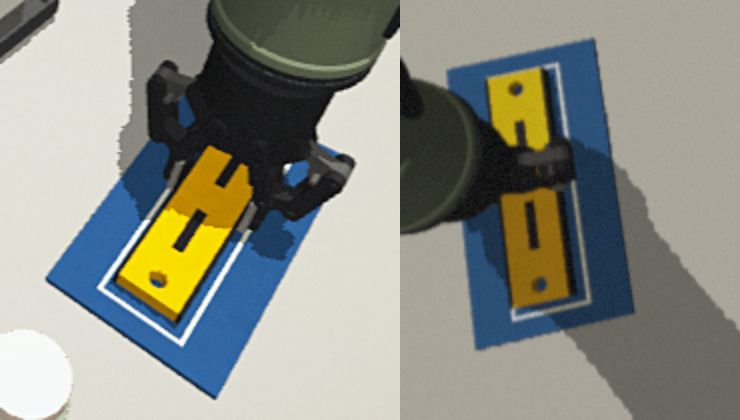

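The guard hovers inside the outline and lined up with it. Setting it down slowly.

move_arm --pt "0 0 -3 0" --pt "0 0 -5 0" --pt "0 0 -7 0" --pt "0 0 -8 0" --pt "0 0 -9 0" --pt "0 0 -9 0" --pt "0 0 -9 0"

```text
clock: 25.82
position: [0.5174, 0.2983, 0.0236]
tool_rot: [-3.142, 0.0, -3.004]
force: [-3.6, -1.0, 6.4]
grip_width: 0.0471
finger_force: 84.3
```

move_arm --pt "0 0 0 0" --pt "0 0 0 0" --pt "0 0 0 0" --pt "0 0 0 0" --pt "0 0 20 0" --pt "0 0 60 0" --pt "0 0 110 0" --pt "10 -50 130 -0.15" --pt "10 -100 130 -0.3" --pt "10 -150 130 -0.45" --pt "10 -150 130 -0.45" --pt "10 -150 130 -0.45" --gripper 0.8 --newtons 60

```text
clock: 27.32
position: [0.5276, 0.149, 0.1543]
tool_rot: [3.14, 0.001, 2.83]
force: [0.5, 0.1, -0.6]
grip_width: 0.0685
finger_force: 0.0
```

```bash
python3 - <<'E'
from h import *
im=grab_frame('scene');cv2.imwrite('pics/s6.png',im);t=grab_frame('top');cv2.imwrite('pics/t6.png',t)
for n,im,r in(("scene",im,(400,270,560,440)),("top",t,(85,230,195,400))):
    h=cv2.cvtColor(im,40)[r[1]:r[3],r[0]:r[2]]
    y=quad((h[...,0]>18)&(h[...,0]<36)&(h[...,1]>150)&(h[...,2]>100))+r[:2]
    P=at(n,y,.018);print(n,P.mean(0).round(4),[round(float(np.arctan2(d[1],d[0])),3) for d in P-np.roll(P,1,0)])
cv2.imwrite('pics/v6.png',np.hstack([cv2.resize(s,(400,300)) for s in (cv2.imread('pics/s6.png'),t)]))
print(monitor.observe()['position'])
E
```

```text
scene [0.5205 0.2996 0.018 ] [-3.02, 1.686, 0.128, -1.59]Traceback (most recent call last):
  File "<stdin>", line 5, in <module>
  File "h.py", line 14, in quad
    k=max(cv2.findContours(m.astype(np.uint8),0,1)[0],key=cv2.contourArea)
ValueError: max() iterable argument is empty
```

The guard is within ~1.5 mm of the board centre and aligned. Now the bars go back, starting with the block.

move_arm --pt "0 -40 0 -0.12" --pt "-2 -80 0 -0.24" --pt "-4 -120 0 -0.36" --pt "-6 -160 0 -0.48" --pt "-8 -200 0 -0.6" --pt "-10 -240 0 -0.72" --pt "-12 -280 0 -0.84" --pt "-14 -320 0 -0.96" --pt "-16 -360 0 -1.08" --pt "-17 -400 0 -1.2" --pt "-17 -445 0 -1.245" --pt "-17 -445 -20 -1.245" --gripper 0.53

```text
clock: 28.92
position: [0.511, -0.2997, 0.1341]
tool_rot: [3.139, 0.002, 1.581]
force: [0.5, 0.6, -1.3]
grip_width: 0.045
finger_force: 0.0
```

move_arm --pt "0 0 -30 0" --pt "0 0 -60 0" --pt "0 0 -85 0" --pt "0 0 -100 0" --pt "0 0 -110 0" --pt "0 0 -112 0" --pt "0 0 -112 0" --pt "0 0 -112 0"

```text
clock: 29.92
position: [0.5108, -0.2969, 0.0219]
tool_rot: [3.141, 0.0, 1.584]
force: [-1.1, 0.0, 0.5]
grip_width: 0.045
finger_force: 0.0
```

move_arm --pt "0 0 0 0" --pt "0 0 0 0" --pt "0 0 0 0" --pt "0 0 0 0" --pt "0 0 0 0" --pt "0 0 0 0" --gripper 0

```text
clock: 30.68
position: [0.5106, -0.2968, 0.0219]
tool_rot: [3.141, 0.0, 1.584]
force: [-1.7, 1.1, 9.6]
grip_width: 0.0225
finger_force: 59.3
```

move_arm --pt "0 0 15 0" --pt "0 0 50 0" --pt "0 0 90 0" --pt "0 0 120 0" --pt "12 40 127 0" --pt "26 90 127 0" --pt "40 140 127 0" --pt "55 190 127 0" --pt "70 240 127 0" --pt "82 280 127 0" --pt "87 299 120 0" --pt "87 299 100 0"

```text
clock: 32.17
position: [0.598, 0.004, 0.1218]
tool_rot: [3.14, -0.001, 1.586]
force: [0.2, -0.7, -6.0]
grip_width: 0.0219
finger_force: 60.5
```

move_arm --pt "0 0 -20 0" --pt "0 0 -32 0" --pt "0 0 -38 0" --pt "0 0 -40 0" --pt "0 0 -41 0" --pt "0 0 -42 0" --pt "0 0 -42 0" --pt "0 0 -42 0"

```text
clock: 33.17
position: [0.5977, 0.0023, 0.0799]
tool_rot: [3.141, -0.0, 1.584]
force: [-2.5, 0.5, 7.1]
grip_width: 0.0223
finger_force: 61.7
```

move_arm --pt "0 0 0 0" --pt "0 0 0 0" --pt "0 0 0 0" --pt "0 0 15 0" --pt "0 0 45 0" --pt "-20 -40 60 0.03" --pt "-45 -90 60 0.07" --pt "-70 -140 60 0.07" --pt "-95 -190 60 0.07" --pt "-120 -245 60 0.07" --pt "-147 -299 50 0.07" --pt "-147 -299 20 0.07" --gripper 0.53

```text
clock: 34.67
position: [0.4487, -0.3018, 0.1011]
tool_rot: [3.139, 0.004, 1.647]
force: [1.6, 1.5, 0.2]
grip_width: 0.0452
finger_force: 0.0
```

move_arm --pt "0 0 -30 0" --pt "0 0 -55 0" --pt "0 0 -70 0" --pt "0 0 -78 0" --pt "0 0 -78 0" --pt "0 0 -78 0"

```text
clock: 35.42
position: [0.4508, -0.2969, 0.022]
tool_rot: [3.141, 0.001, 1.654]
force: [-1.0, -0.4, -0.3]
grip_width: 0.0454
finger_force: 0.0
```

move_arm --pt "0 0 0 0" --pt "0 0 0 0" --pt "0 0 0 0" --pt "0 0 0 0" --pt "0 0 0 0" --pt "0 0 0 0" --gripper 0

```text
clock: 36.17
position: [0.4507, -0.2968, 0.0219]
tool_rot: [3.141, 0.0, 1.654]
force: [-1.5, 2.1, 11.3]
grip_width: 0.0162
finger_force: 59.2
```

move_arm --pt "0 0 15 0" --pt "0 0 50 0" --pt "0 0 90 0" --pt "0 0 120 0" --pt "12 40 127 0" --pt "26 90 127 0" --pt "40 140 127 0" --pt "55 190 127 0" --pt "72 240 127 0" --pt "87 280 127 0" --pt "94 300 120 0" --pt "94 300 100 0"

```text
clock: 37.67
position: [0.5452, 0.0049, 0.1218]
tool_rot: [3.14, -0.0, 1.656]
force: [-0.6, -0.3, -3.9]
grip_width: 0.0164
finger_force: 59.5
```

move_arm --pt "0 0 -20 0" --pt "0 0 -32 0" --pt "0 0 -38 0" --pt "0 0 -40 0" --pt "0 0 -41 0" --pt "0 0 -42 0" --pt "0 0 -42 0" --pt "0 0 -42 0"

```text
clock: 38.67
position: [0.5447, 0.0033, 0.08]
tool_rot: [3.141, -0.0, 1.654]
force: [-3.0, -0.7, 5.8]
grip_width: 0.0164
finger_force: 60.5
```

move_arm --pt "0 0 0 0" --pt "0 0 0 0" --pt "0 0 0 0" --pt "0 0 15 0" --pt "0 0 45 0" --pt "3 -40 60 -0.03" --pt "7 -90 60 -0.03" --pt "11 -140 60 -0.03" --pt "15 -190 60 -0.03" --pt "20 -245 60 -0.03" --pt "25 -300 50 -0.03" --pt "25 -300 20 -0.03" --gripper 0.53

```text
clock: 40.17
position: [0.5692, -0.3024, 0.1011]
tool_rot: [3.139, 0.004, 1.618]
force: [-0.2, 1.3, -0.7]
grip_width: 0.0452
finger_force: 0.0
```

move_arm --pt "0 0 -30 0" --pt "0 0 -55 0" --pt "0 0 -70 0" --pt "0 0 -78 0" --pt "0 0 -78 0" --pt "0 0 -78 0"

```text
clock: 40.92
position: [0.5698, -0.297, 0.0222]
tool_rot: [3.141, 0.001, 1.624]
force: [0.4, 0.2, -1.1]
grip_width: 0.0452
finger_force: 0.0
```

move_arm --pt "0 0 0 0" --pt "0 0 0 0" --pt "0 0 0 0" --pt "0 0 0 0" --pt "0 0 0 0" --pt "0 0 0 0" --gripper 0

```text
clock: 41.68
position: [0.5697, -0.2968, 0.022]
tool_rot: [3.141, 0.0, 1.624]
force: [-1.3, 0.8, 7.4]
grip_width: 0.0183
finger_force: 59.6
```

move_arm --pt "0 0 15 0" --pt "0 0 50 0" --pt "0 0 90 0" --pt "0 0 120 0" --pt "12 40 127 0" --pt "26 90 127 0" --pt "40 140 127 0" --pt "55 190 127 0" --pt "70 240 127 0" --pt "82 280 127 0" --pt "87 299 120 0" --pt "87 299 100 0"

```text
clock: 43.18
position: [0.657, 0.0037, 0.1217]
tool_rot: [3.14, -0.0, 1.626]
force: [-0.1, -0.1, -4.5]
grip_width: 0.0186
finger_force: 59.5
```

move_arm --pt "0 0 -20 0" --pt "0 0 -32 0" --pt "0 0 -38 0" --pt "0 0 -40 0" --pt "0 0 -41 0" --pt "0 0 -42 0" --pt "0 0 -42 0" --pt "0 0 -42 0"

```text
clock: 44.18
position: [0.6567, 0.0023, 0.08]
tool_rot: [3.141, -0.0, 1.624]
force: [-2.9, 0.3, 7.9]
grip_width: 0.0184
finger_force: 60.7
```

move_arm --pt "0 0 0 0" --pt "0 0 0 0" --pt "0 0 0 0" --pt "0 0 15 0" --pt "0 0 45 0" --pt "-20 -40 80 0" --pt "-40 -90 120 0" --pt "-60 -140 150 0" --pt "-80 -190 150 0" --pt "-100 -240 150 0" --pt "-100 -240 150 0" --pt "-100 -240 150 0" --gripper 0.53

```text
clock: 45.68
position: [0.5566, -0.2375, 0.23]
tool_rot: [3.141, -0.0, 1.623]
force: [-0.2, 0.7, -0.2]
grip_width: 0.0454
finger_force: 0.0
```

```bash
python3 - <<'E'
from h import *
s=grab_frame('scene');t=grab_frame('top')
cv2.imwrite('pics/s7.png',s);cv2.imwrite('pics/t7.png',t)
t0=cv2.imread('pics/top0.png')
a=[cv2.resize(x[150:365,240:385],None,fx=1.7,fy=1.7) for x in (t0,t)]
b=cv2.resize(s,(300,225));b=cv2.copyMakeBorder(b,0,a[0].shape[0]-225,0,0,0)
cv2.imwrite('pics/v7.png',np.hstack(a+[b]))
E
```

```text
(no output)
```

View pics/v7.png

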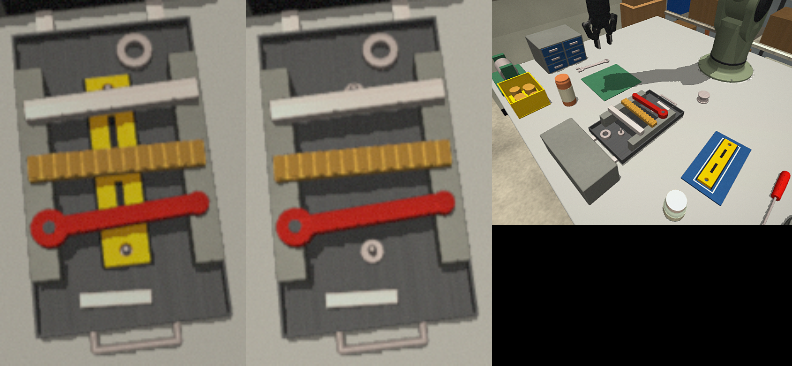

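All three bars are back at the same pixels as at the start (key ~(110,100), block ~(116,160) and cam ~(120,216) in the crop). The short key and collar have not moved, and the guard lies in the outline.

```bash
python3 -c "
from workcell import bot
print(bot.job_done())"
```

```text
the job is handed in; nothing more can be done
None
```

I've handed the job in (no verdict came back). In the last pictures the guard lay lined up inside the outline on the blue board, about 1.5 mm off centre. The key, block and cam were back in their starting places across the ledges, and the short key and collar hadn't moved.

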